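Sort plunge-router springs on the spring tester

TASK

Find the weak router springs among the two or three standing on the bench: slide the tester's yellow safety catch fully aside and press the green release button under it fully in, then take the springs one at a time, stand each on the steel plate and press its cap straight down level with the red mark on the post. If the plate sinks the spring is sound and is stood in the green tray, if the plate stays up it is weak and is stood in the red tray, before the next spring is tested. When every spring stands upright in its tray, slide the catch fully back over the button, and leave the other things on the bench where they are.

Things in the scene. Friction and masses are not known exactly. Their poses are not given: they have to be found in the camera images.
- spring_a: Standing spring unit, one of five that look alike (None if absent): steel flange 64 mm across and 8 mm thick at the foot, steel coil (up to 38 mm across), black cap 40 mm across and 26 mm deep on top; 100 mm tall unloaded, 0.23 kg. Pick it up by the cap from above. Origin: centre of the underside, z up. Which units are weak cannot be seen.
- spring_b: Standing spring unit, one of five that look alike (None if absent): steel flange 64 mm across and 8 mm thick at the foot, steel coil (up to 38 mm across), black cap 40 mm across and 26 mm deep on top; 100 mm tall unloaded, 0.23 kg. Pick it up by the cap from above. Origin: centre of the underside, z up. Which units are weak cannot be seen.
- spring_c: Standing spring unit, one of five that look alike (None if absent): steel flange 64 mm across and 8 mm thick at the foot, steel coil (up to 38 mm across), black cap 40 mm across and 26 mm deep on top; 100 mm tall unloaded, 0.23 kg. Pick it up by the cap from above. Origin: centre of the underside, z up. Which units are weak cannot be seen.
- spring_d: Standing spring unit, one of five that look alike (None if absent): steel flange 64 mm across and 8 mm thick at the foot, steel coil (up to 38 mm across), black cap 40 mm across and 26 mm deep on top; 100 mm tall unloaded, 0.23 kg. Pick it up by the cap from above. Origin: centre of the underside, z up. Which units are weak cannot be seen.
- spring_e: Standing spring unit, one of five that look alike (None if absent): steel flange 64 mm across and 8 mm thick at the foot, steel coil (up to 38 mm across), black cap 40 mm across and 26 mm deep on top; 100 mm tall unloaded, 0.23 kg. Pick it up by the cap from above. Origin: centre of the underside, z up. Which units are weak cannot be seen.
- spring_a_cap (a point): Centre of the top face of spring_a's black cap, 100 mm above its underside unloaded. The cap slides straight down by up to 64 mm against the coil and springs back; at the mark a sound spring pushes with about 14 N, a weak one with about 10 N.
- spring_b_cap (a point): Centre of the top face of spring_b's black cap, 100 mm above its underside unloaded. The cap slides straight down by up to 64 mm against the coil and springs back; at the mark a sound spring pushes with about 14 N, a weak one with about 10 N.
- spring_c_cap (a point): Centre of the top face of spring_c's black cap, 100 mm above its underside unloaded. The cap slides straight down by up to 64 mm against the coil and springs back; at the mark a sound spring pushes with about 14 N, a weak one with about 10 N.
- spring_d_cap (a point): Centre of the top face of spring_d's black cap, 100 mm above its underside unloaded. The cap slides straight down by up to 64 mm against the coil and springs back; at the mark a sound spring pushes with about 14 N, a weak one with about 10 N.
- spring_e_cap (a point): Centre of the top face of spring_e's black cap, 100 mm above its underside unloaded. The cap slides straight down by up to 64 mm against the coil and springs back; at the mark a sound spring pushes with about 14 N, a weak one with about 10 N.
- tester: Blue spring tester fixed to the bench, a box 120 mm (x) by 310 mm (y), 40 mm high. Origin on the bench. At x = 0 along its y axis: round plate centred at y = +70 mm, green button at -85 mm, post at +138 mm (135 mm tall, 14 mm thick). The yellow catch runs on two dark rails (tops 64 mm above the bench) at x = -36 and +36 mm, y = -56 to -174 mm.
- plate_spot (a point): Fixed point: centre of the steel plate's top face when the plate is up (60 mm above the bench). The plate is flat, 86 mm across.
- plate (a joint): Sinking of the steel plate in m: 0 up, 0.012 fully down. A spring under it gives way only above about 14 N (spring unit's own weight included) and brings it up again. Until the green button is pressed a bolt locks the plate up.
- mark (a point): Tip of the red pointer on the post at the +y side of the plate: the reference mark, 57 mm above the plate's raised top. When a spring's cap top is pressed level with it, the plate goes down by more than 8 mm under a sound spring and stays up (less than 3 mm) under a weak one.
- catch (a joint): Travel of the yellow safety catch in m: 0 closed over the green button, 0.064 fully open. Slides towards the tester's -y as it opens, stiff (about 2 N), stays where it is left.
- catch_tab (a point): Top centre of the red tab on the yellow catch: tab 40 mm (tester x) by 14 mm (tester y), standing 28 mm above the catch plate, which is 78 mm (x) by 56 mm (y). Top of the tab 98.5 mm above the bench.
- release (a joint): Travel of the green release button in m: 0 out (plate locked), 0.008 fully in (plate free). Takes about 3 N and stays in once pressed.
- release_top (a point): Centre of the top of the green release button, 30 mm across; 53 mm above the bench when out. Pressed straight down. Hidden under the catch when that is closed.
- green_tray: Green tray fixed to the bench, 250 mm (its x) by 100 mm (its y), walls 30 mm high and 4 mm thick, floor 4 mm thick; for sound springs. Origin: centre of the underside. It holds three spring units in a row along x.
- red_tray: Red tray, same size as the green one; for weak springs. Origin: centre of the underside.
- glue: Yellow glue bottle, 60 mm across, 150 mm tall. Leave it alone. Origin: centre of its underside.
- tape: Blue roll of tape lying flat, 90 mm across, 24 mm high. Leave it alone. Origin: centre of its underside.
- offcut: Plywood offcut 50 x 140 x 18 mm. Leave it alone. Origin: centre of its underside.

How it is judged:
On the way, in this order (a step that is already met when the one before it is completed fails the run):
1. the safety catch is slid fully aside (more than 50 mm) (value of joint catch above 0.05 m), for 0.1 s.
2. the release button is pressed fully in (more than 6 mm) (value of joint release above 0.006 m), for 0.1 s.
3. a first spring stands on the plate (within 25 mm of its centre) with its cap pressed down to the mark (no more than 6 mm above it) (((horizontal distance between spring_a and plate_spot below 0.025 m and angle between spring_a's own z axis and vertical below 0.15 rad and z of spring_a_cap in the frame of mark below 0.006 m) or (horizontal distance between spring_b and plate_spot below 0.025 m and angle between spring_b's own z axis and vertical below 0.15 rad and z of spring_b_cap in the frame of mark below 0.006 m) or (horizontal distance between spring_c and plate_spot below 0.025 m and angle between spring_c's own z axis and vertical below 0.15 rad and z of spring_c_cap in the frame of mark below 0.006 m) or (horizontal distance between spring_d and plate_spot below 0.025 m and angle between spring_d's own z axis and vertical below 0.15 rad and z of spring_d_cap in the frame of mark below 0.006 m) or (horizontal distance between spring_e and plate_spot below 0.025 m and angle between spring_e's own z axis and vertical below 0.15 rad and z of spring_e_cap in the frame of mark below 0.006 m))), for 0.15 s.
4. a spring stands in a tray ((((horizontal distance between spring_a and green_tray below 0.13 m and height (world z) of spring_a between 0.0025 and 0.015 m) or (horizontal distance between spring_a and red_tray below 0.13 m and height (world z) of spring_a between 0.0025 and 0.015 m)) or ((horizontal distance between spring_b and green_tray below 0.13 m and height (world z) of spring_b between 0.0025 and 0.015 m) or (horizontal distance between spring_b and red_tray below 0.13 m and height (world z) of spring_b between 0.0025 and 0.015 m)) or ((horizontal distance between spring_c and green_tray below 0.13 m and height (world z) of spring_c between 0.0025 and 0.015 m) or (horizontal distance between spring_c and red_tray below 0.13 m and height (world z) of spring_c between 0.0025 and 0.015 m)) or ((horizontal distance between spring_d and green_tray below 0.13 m and height (world z) of spring_d between 0.0025 and 0.015 m) or (horizontal distance between spring_d and red_tray below 0.13 m and height (world z) of spring_d between 0.0025 and 0.015 m)) or ((horizontal distance between spring_e and green_tray below 0.13 m and height (world z) of spring_e between 0.0025 and 0.015 m) or (horizontal distance between spring_e and red_tray below 0.13 m and height (world z) of spring_e between 0.0025 and 0.015 m)))), for 0.2 s.
5. the last spring is pressed down to the mark on the plate while all the others stand in the trays (((horizontal distance between spring_a and plate_spot below 0.025 m and angle between spring_a's own z axis and vertical below 0.15 rad and z of spring_a_cap in the frame of mark below 0.006 m) or (horizontal distance between spring_b and plate_spot below 0.025 m and angle between spring_b's own z axis and vertical below 0.15 rad and z of spring_b_cap in the frame of mark below 0.006 m) or (horizontal distance between spring_c and plate_spot below 0.025 m and angle between spring_c's own z axis and vertical below 0.15 rad and z of spring_c_cap in the frame of mark below 0.006 m) or (horizontal distance between spring_d and plate_spot below 0.025 m and angle between spring_d's own z axis and vertical below 0.15 rad and z of spring_d_cap in the frame of mark below 0.006 m) or (horizontal distance between spring_e and plate_spot below 0.025 m and angle between spring_e's own z axis and vertical below 0.15 rad and z of spring_e_cap in the frame of mark below 0.006 m)) and ((((horizontal distance between spring_b and green_tray below 0.13 m and height (world z) of spring_b between 0.0025 and 0.015 m) or (horizontal distance between spring_b and red_tray below 0.13 m and height (world z) of spring_b between 0.0025 and 0.015 m)) and ((horizontal distance between spring_c and green_tray below 0.13 m and height (world z) of spring_c between 0.0025 and 0.015 m) or (horizontal distance between spring_c and red_tray below 0.13 m and height (world z) of spring_c between 0.0025 and 0.015 m)) and ((horizontal distance between spring_d and green_tray below 0.13 m and height (world z) of spring_d between 0.0025 and 0.015 m) or (horizontal distance between spring_d and red_tray below 0.13 m and height (world z) of spring_d between 0.0025 and 0.015 m)) and ((horizontal distance between spring_e and green_tray below 0.13 m and height (world z) of spring_e between 0.0025 and 0.015 m) or (horizontal distance between spring_e and red_tray below 0.13 m and height (world z) of spring_e between 0.0025 and 0.015 m))) or (((horizontal distance between spring_a and green_tray below 0.13 m and height (world z) of spring_a between 0.0025 and 0.015 m) or (horizontal distance between spring_a and red_tray below 0.13 m and height (world z) of spring_a between 0.0025 and 0.015 m)) and ((horizontal distance between spring_c and green_tray below 0.13 m and height (world z) of spring_c between 0.0025 and 0.015 m) or (horizontal distance between spring_c and red_tray below 0.13 m and height (world z) of spring_c between 0.0025 and 0.015 m)) and ((horizontal distance between spring_d and green_tray below 0.13 m and height (world z) of spring_d between 0.0025 and 0.015 m) or (horizontal distance between spring_d and red_tray below 0.13 m and height (world z) of spring_d between 0.0025 and 0.015 m)) and ((horizontal distance between spring_e and green_tray below 0.13 m and height (world z) of spring_e between 0.0025 and 0.015 m) or (horizontal distance between spring_e and red_tray below 0.13 m and height (world z) of spring_e between 0.0025 and 0.015 m))) or (((horizontal distance between spring_a and green_tray below 0.13 m and height (world z) of spring_a between 0.0025 and 0.015 m) or (horizontal distance between spring_a and red_tray below 0.13 m and height (world z) of spring_a between 0.0025 and 0.015 m)) and ((horizontal distance between spring_b and green_tray below 0.13 m and height (world z) of spring_b between 0.0025 and 0.015 m) or (horizontal distance between spring_b and red_tray below 0.13 m and height (world z) of spring_b between 0.0025 and 0.015 m)) and ((horizontal distance between spring_d and green_tray below 0.13 m and height (world z) of spring_d between 0.0025 and 0.015 m) or (horizontal distance between spring_d and red_tray below 0.13 m and height (world z) of spring_d between 0.0025 and 0.015 m)) and ((horizontal distance between spring_e and green_tray below 0.13 m and height (world z) of spring_e between 0.0025 and 0.015 m) or (horizontal distance between spring_e and red_tray below 0.13 m and height (world z) of spring_e between 0.0025 and 0.015 m))) or (((horizontal distance between spring_a and green_tray below 0.13 m and height (world z) of spring_a between 0.0025 and 0.015 m) or (horizontal distance between spring_a and red_tray below 0.13 m and height (world z) of spring_a between 0.0025 and 0.015 m)) and ((horizontal distance between spring_b and green_tray below 0.13 m and height (world z) of spring_b between 0.0025 and 0.015 m) or (horizontal distance between spring_b and red_tray below 0.13 m and height (world z) of spring_b between 0.0025 and 0.015 m)) and ((horizontal distance between spring_c and green_tray below 0.13 m and height (world z) of spring_c between 0.0025 and 0.015 m) or (horizontal distance between spring_c and red_tray below 0.13 m and height (world z) of spring_c between 0.0025 and 0.015 m)) and ((horizontal distance between spring_e and green_tray below 0.13 m and height (world z) of spring_e between 0.0025 and 0.015 m) or (horizontal distance between spring_e and red_tray below 0.13 m and height (world z) of spring_e between 0.0025 and 0.015 m))) or (((horizontal distance between spring_a and green_tray below 0.13 m and height (world z) of spring_a between 0.0025 and 0.015 m) or (horizontal distance between spring_a and red_tray below 0.13 m and height (world z) of spring_a between 0.0025 and 0.015 m)) and ((horizontal distance between spring_b and green_tray below 0.13 m and height (world z) of spring_b between 0.0025 and 0.015 m) or (horizontal distance between spring_b and red_tray below 0.13 m and height (world z) of spring_b between 0.0025 and 0.015 m)) and ((horizontal distance between spring_c and green_tray below 0.13 m and height (world z) of spring_c between 0.0025 and 0.015 m) or (horizontal distance between spring_c and red_tray below 0.13 m and height (world z) of spring_c between 0.0025 and 0.015 m)) and ((horizontal distance between spring_d and green_tray below 0.13 m and height (world z) of spring_d between 0.0025 and 0.015 m) or (horizontal distance between spring_d and red_tray below 0.13 m and height (world z) of spring_d between 0.0025 and 0.015 m))))), for 0.15 s.
At the end, for the whole second after the job is handed in: Every sound spring stands upright (within 0.2 rad) and at rest on the floor of the green tray, every weak one (the judge knows it by 0.6 mm less free length, too little to see) in the red tray; the catch is back over the button (within 10 mm of closed) and the button still in (((z of spring_a_cap in the frame of spring_a above 0.1 m and horizontal distance between spring_a and green_tray below 0.13 m and height (world z) of spring_a between 0.0025 and 0.015 m) or (z of spring_a_cap in the frame of spring_a below 0.1 m and horizontal distance between spring_a and red_tray below 0.13 m and height (world z) of spring_a between 0.0025 and 0.015 m)) and ((z of spring_b_cap in the frame of spring_b above 0.1 m and horizontal distance between spring_b and green_tray below 0.13 m and height (world z) of spring_b between 0.0025 and 0.015 m) or (z of spring_b_cap in the frame of spring_b below 0.1 m and horizontal distance between spring_b and red_tray below 0.13 m and height (world z) of spring_b between 0.0025 and 0.015 m)) and ((z of spring_c_cap in the frame of spring_c above 0.1 m and horizontal distance between spring_c and green_tray below 0.13 m and height (world z) of spring_c between 0.0025 and 0.015 m) or (z of spring_c_cap in the frame of spring_c below 0.1 m and horizontal distance between spring_c and red_tray below 0.13 m and height (world z) of spring_c between 0.0025 and 0.015 m)) and ((z of spring_d_cap in the frame of spring_d above 0.1 m and horizontal distance between spring_d and green_tray below 0.13 m and height (world z) of spring_d between 0.0025 and 0.015 m) or (z of spring_d_cap in the frame of spring_d below 0.1 m and horizontal distance between spring_d and red_tray below 0.13 m and height (world z) of spring_d between 0.0025 and 0.015 m)) and ((z of spring_e_cap in the frame of spring_e above 0.1 m and horizontal distance between spring_e and green_tray below 0.13 m and height (world z) of spring_e between 0.0025 and 0.015 m) or (z of spring_e_cap in the frame of spring_e below 0.1 m and horizontal distance between spring_e and red_tray below 0.13 m and height (world z) of spring_e between 0.0025 and 0.015 m)) and angle between each of spring_a, spring_b, spring_c, spring_d, spring_e's own z axis and vertical below 0.2 rad and linear speed of each of spring_a, spring_b, spring_c, spring_d, spring_e below 0.02 m/s and value of joint catch below 0.01 m and value of joint release above 0.006 m); the robot touches nothing.
It fails at once if the glue is moved by more than 40 mm (distance of glue from where it was at the start of the episode above 0.04 m).
It fails at once if the tape is moved by more than 40 mm (distance of tape from where it was at the start of the episode above 0.04 m).
It fails at once if the offcut is moved by more than 40 mm (distance of offcut from where it was at the start of the episode above 0.04 m).
Of spring_a, spring_b, spring_c, spring_d, spring_e only 2 to 3 are there at a start; the rules pass over those that are not, and their reading is None.
At some moment in a run one of spring_a, spring_b, spring_c, spring_d, spring_e may be knocked a few centimetres aside while the robot is not near it.
It also fails if it takes over 210 s, if anything falls off the work surface, if the arm or the gripper's body presses on something with over 40 N, if the wrist force passes 120 N, or if a joint passes its speed limit or range.

ROBOT

A 7-joint arm with a two-finger parallel gripper is mounted at the origin on the work surface. World frame = base frame: x ahead of the robot, y to its left, z up, the work surface at z = 0. Lengths are in m, angles in rad, forces in N, time in s.
With the tool pointing down it reaches from about 0.425 to 0.975 m from the base axis. Payload 16.7 kg.
Tool frame: the origin (TCP) lies midway between the tips of the shut fingers; the grasp point (between the pads) lies 19 mm behind it; z points along the fingers, y is the line along which they close (so a half turn about z gives the same grasp; the last joint's range is limited). The gripper opens to 85 mm and grips with 20 to 120 N. Pads are 22 mm wide; open, the fingers measure 114 mm over their backs; the gripper's body (76 mm by 85 mm) begins 54 mm behind the grasp point. The pads swing forward as they close: fully open they stand 13 mm farther back than shut.
Start: joints at [-1.25, 0.426, 0.074, 1.606, -0.034, 1.111, -0.067], TCP at [0.306, 0.602, 0.231] pointing down, gripper open.
Joint ranges: [-2.85, 2.85], [-0.5, 2.14], [-1.23, 1.37], [0.21, 2.46], [-1.02, 4.16], [0.16, 2.05], [-2.73, 2.73]. Speed limits (rad/s): [1.89, 1.89, 2.39, 2.39, 3.01, 3.01, 3.01].

INTERFACE

Orientations are given as a unit quaternion [x, y, z, w].
In Python, from bench import ctrl gives the robot as it stands.
- The arm moves only by the tool drive_tool, never from a script. Its argument "steps" is a list of rows, each a list of 7 numbers: the closure in counts, from 0 (fully open) to 255 (shut), then the shift along the tool's x, y, z in m, then the turn, a rotation vector about the tool's x, y, z in degrees. In form: [[hand, dx, dy, dz, rx, ry, rz], ...]. A call has 1 to 20 rows; each row shifts and turns the commanded pose from where the row before left it, along the tool's axes as they then stand; what a row does not reach is not made up. A row lasts 1/10 s, in which the tool goes at most 50 mm and 8.59 degrees, less where a joint would pass 70% of its speed; a pose out of reach is approached as far as the arm can. A call with a gripper value outside its range is refused whole. The fingers move at their own pace and stop on an object; "newtons" is the grip in N (left out, the last holds). Time passes only in rows, so rows that do not move let the fingers close. It gives the time, the measured TCP pose, the force, the opening and the grip force at its end, in the units of the state.
- ctrl.read_state(): the state, without advancing time (a new reading comes with each control period).
- ctrl.read_camera(name): name is "scene" or "top" or "wrist"; returns (picture, depth): 420x560x3 uint8, red, green, blue; 420x560 float32, m along the optical axis (not along the pixel's ray), 0 where there is no reading.
- ctrl.get_calibration(name): a dict with "fx", "fy", "cx", "cy" (pixels), "extrinsics" (4x4, takes a point from world to camera coordinates); the wrist camera has in their place "mount" (4x4, takes a point from camera to tool coordinates, whose origin is the TCP and whose axes are the flange's). Camera axes: x right, y up, looking along -z (the intrinsics and any distortion apply to the point x, -y, -z); pixel columns grow to the right and rows downward; lengths in m; the calibration is good to about 2 mm. The wrist camera is an equidistant fisheye: a pixel r from the principal point sees the ray r / f radians off the axis. A picture is of the moment at which its call begins: read the wrist's pose just before it. get_calibration takes no time and is no camera call.
- ctrl.job_done(): hands the job in; it is judged then, once.
Trained networks look in the newest picture that a camera, given by its name, has taken for a name from the list of things; names that differ only in an ending like _2 or _b are one class to them, and where a whole thing is asked for, a point or a joint stands for the part that bears it (a point fixed in the world has none). Each returns a list of dicts, best first, with "confidence" (0 to 1); they miss things now and then, are a little off and sometimes report something else, mostly with a low value. They report only what shows in the picture. A call takes as long as a camera call.
- ctrl.search_frame(name, camera): "centre" ([x, y, z] in m, in world coordinates, good to about 4 mm: the middle of the surface that is visible of it).
- ctrl.spot_point(name, camera): "centre" ([x, y, z] in m, in world coordinates, good to about 4 mm: a listed point, or the origin of a listed thing).
The state is a dict: "clock": time; "q": joint angles; "joint_vel": joint speeds; "tau": joint torques, N m; "position": TCP position; "eef_rot": TCP orientation; "contact_force": force on the tool from outside, world axes, zero at the start; "ft_torque": the same for the moment, N m; "gripper_width": opening from 0.0 (shut) to 1.0 (fully open); "finger_force": force on a finger pad.
Only numpy, scipy, OpenCV 4.12 (cv2) and the standard library are available. Lean on these libraries where they do the work, as an engineer would, in place of code of your own. Each camera call takes 0.05 s, during which the arm holds its last target. There are 200 camera calls.

## Working session

There is one attempt and no reset: what is moved stays moved. The work goes in short steps, Python scripts to look and compute and a tool call to move; the robot and the scene stay as the last step left them, time stands still between calls to the robot, and variables do not carry over. Pictures are saved under pics/ and viewed, at most 14 in all, crops included, and the job is handed in when it is done.

Besides the shell and the picture viewer there is one more tool, called after "Emit:" by a JSON object that holds its "name" and its "arguments", one argument or row to a line. drive_tool: Moves the arm, as the interface text tells. Its arguments: {"type":"object","properties":{"steps":{"type":"array","items":{"type":"array","items":{"type":"number"}}},"newtons":{"type":"number"}},"required":["steps"]}

```bash
mkdir -p pics
cat > h.py <<'E'
import numpy as np, cv2
from bench import ctrl
from scipy.spatial.transform import Rotation as R
def snap(cam,name=None):
    s=ctrl.read_state(); im,d=ctrl.read_camera(cam)
    if name: cv2.imwrite('pics/'+name+'.png',im[:,:,::-1])
    return s,im,d
def world(cam,u,v,d):
    c=ctrl.get_calibration(cam); z=d
    p=np.array([(u-c['cx'])/c['fx']*z,-(v-c['cy'])/c['fy']*z,-z,1])
    return (np.linalg.inv(c['extrinsics'])@p)[:3]
def find(cam,names,k=3,f='spot'):
    for n in names:
        r=(ctrl.spot_point if f=='spot' else ctrl.search_frame)(n,cam)
        print(cam,n,[(np.round(x['centre'],3).tolist(),round(x['confidence'],2)) for x in r[:k]])
E
python3 - <<'E'
from h import *
s,im,d=snap('top','top0'); snap('scene','scene0')
print(s)
find('top',['spring_a_cap','tester','plate_spot','catch_tab','green_tray','red_tray','glue','tape','offcut','mark'],5)
find('scene',['spring_a_cap','tester','plate_spot','catch_tab','green_tray','red_tray','mark'],5)
for c in('top','scene'):print({k:np.round(v,3).tolist() for k,v in ctrl.get_calibration(c).items()})
print({k:np.round(v,3).tolist() for k,v in ctrl.get_calibration('wrist').items()})
E
```

```text
{'clock': 0.0, 'q': array([-1.2505011 ,  0.42676541,  0.07384591,  1.60664129, -0.03407727,
        1.11078871, -0.06711169]), 'joint_vel': array([ 0.00146409, -0.00030151, -0.00097522,  0.00185705,  0.00140223,
       -0.00196163,  0.00138064]), 'tau': array([ 1.50692256e-03, -9.49840522e+01,  3.76241282e+00, -4.63509750e+01,
        1.93952507e-02,  1.02808967e-02, -3.26661620e-05]), 'position': array([0.3054139 , 0.60147682, 0.23057304]), 'eef_rot': array([ 2.32757832e-01,  9.72534493e-01, -6.64791596e-04, -9.71331328e-05]), 'contact_force': array([ 0.31937226, -0.33045179,  0.8267738 ]), 'ft_torque': array([-0.01068432, -0.01768176,  0.01833461]), 'finger_force': 0.0, 'gripper_width': 0.9991244063706667}
top spring_a_cap [([0.464, 0.085, 0.099], 0.77), ([0.469, -0.323, 0.002], 0.49)]
top tester [([0.638, 0.027, -0.002], 0.78), ([0.468, 0.085, 0.1], 0.57)]
top plate_spot [([0.631, 0.1, 0.06], 0.96)]
top catch_tab [([0.647, -0.066, 0.098], 0.93)]
top green_tray [([0.469, -0.324, -0.001], 0.66)]
top red_tray [([0.479, 0.342, -0.001], 0.95)]
top glue [([0.698, 0.267, -0.002], 0.68)]

[... 351 characters left out ...]
, -0.0], 0.95)]
scene red_tray [([0.478, 0.34, 0.0], 0.93), ([0.468, 0.083, 0.101], 0.33)]
scene mark [([0.63, 0.143, 0.117], 0.7)]
{'fx': 401.531, 'fy': 401.531, 'cx': 283.914, 'cy': 206.706, 'extrinsics': [[-0.023, -1.0, -0.002, 0.021], [0.997, -0.023, 0.072, -0.624], [-0.072, -0.0, 0.997, -1.017], [0.0, 0.0, 0.0, 1.0]]}
{'fx': 515.465, 'fy': 515.465, 'cx': 283.779, 'cy': 209.908, 'extrinsics': [[0.592, 0.806, 0.019, -0.365], [-0.571, 0.403, 0.716, 0.295], [0.569, -0.434, 0.698, -1.599], [0.0, 0.0, 0.0, 1.0]]}
{'fx': 325.192, 'fy': 325.192, 'cx': 280.588, 'cy': 204.711, 'mount': [[0.001, 0.962, 0.272, 0.07], [1.0, -0.001, 0.001, -0.0], [0.001, 0.272, -0.962, -0.141], [0.0, 0.0, 0.0, 1.0]]}
```

View pics/top0.png

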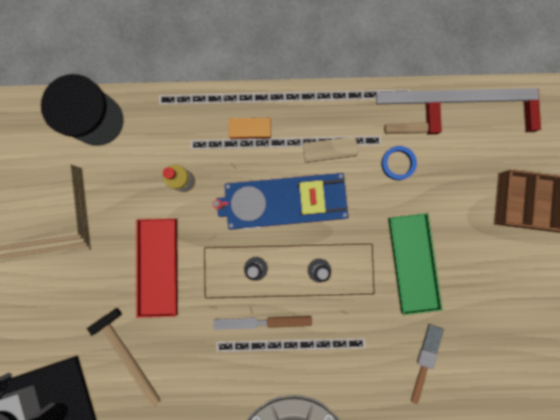

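View pics/scene0.png

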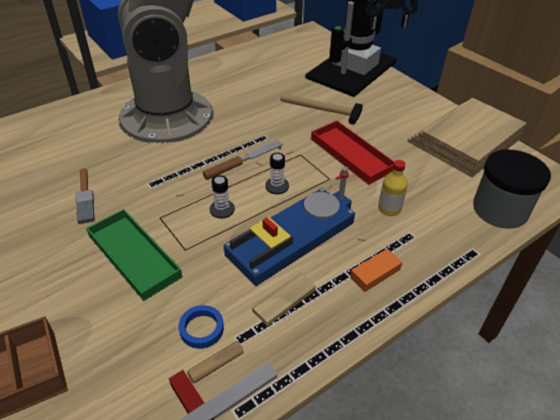

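The top view shows two springs, at pixels (254,270) and (320,271). The tester is around (285,200), the red tray at (157,268) and the green tray at (414,263). The scene view agrees, with the springs at (220,190) and (278,170), and there is no third spring. Next I'll refine the positions from depth.

```bash
cat >> h.py <<'E'
def cloud(cam,d):
    c=ctrl.get_calibration(cam); v,u=np.mgrid[0:d.shape[0],0:d.shape[1]]
    p=np.stack([(u-c['cx'])/c['fx']*d,-(v-c['cy'])/c['fy']*d,-d,np.ones_like(d)],-1)
    return (p@np.linalg.inv(c['extrinsics']).T)[...,:3]
def region(P,d,box,z):
    m=(d>0)&(P[...,0]>box[0])&(P[...,0]<box[1])&(P[...,1]>box[2])&(P[...,1]<box[3])&(P[...,2]>z[0])&(P[...,2]<z[1])
    q=P[m]
    if len(q)<4: return None
    return len(q),np.round(q.mean(0),4).tolist(),'mid',np.round((q.min(0)+q.max(0))/2,4).tolist(),'rect',np.round(cv2.minAreaRect(q[:,:2].astype(np.float32)*1000)[2],1)
def plan(pos,yaw=None):
    """shift in tool axes; yaw = world angle (deg) of tool y, turned before shifting"""
    s=ctrl.read_state(); M=R.from_quat(s['eef_rot']).as_matrix()
    y0=np.degrees(np.arctan2(M[1,1],M[0,1])); yaw=y0 if yaw is None else yaw
    a=np.radians(yaw); T=np.array([[-np.sin(a),np.cos(a),0],[np.cos(a),np.sin(a),0],[0,0,-1]]).T
    dr=-(yaw-y0); T1=R.from_euler('z',yaw-y0,degrees=True).as_matrix()@M
    print('yaw',round(y0,2),'tilt',np.round(M[:2,2],4),'pos',np.round(s['position'],4),'rz',round(dr,2),'shift',np.round(T1.T@(np.array(pos)-s['position']),4))
E
python3 - <<'E'
from h import *
B={'s1':([.42,.51,.04,.13],(.085,.12)),'s2':([.42,.51,-.13,-.04],(.085,.12)),'plate':([.57,.69,.03,.16],(.05,.07)),'tab':([.6,.7,-.12,-.02],(.085,.11)),'catch':([.59,.71,-.12,-.02],(.066,.08)),'box':([.5,.75,-.2,.25],(.03,.047)),'red':([.3,.65,.25,.42],(.02,.04)),'green':([.3,.65,-.45,-.22],(.02,.04))}
for cam in('top','scene'):
    s,im,d=snap(cam); P=cloud(cam,d)
    for k,(b,z) in B.items(): print(cam,k,region(P,d,b,z))
plan([.648,-.065,.2],96.3)
E
```

```text
top s1 (227, [0.4674, 0.0852, 0.1003], 'mid', [0.4676, 0.0859, 0.0963], 'rect', np.float64(0.7))
top s2 (231, [0.4593, -0.079, 0.0999], 'mid', [0.4593, -0.0797, 0.0955], 'rect', np.float64(89.9))
top plate (922, [0.6327, 0.0977, 0.0602], 'mid', [0.6331, 0.1075, 0.0589], 'rect', np.float64(47.3))
top tab (102, [0.6435, -0.0617, 0.098], 'mid', [0.6432, -0.0618, 0.0938], 'rect', np.float64(2.3))
top catch (621, [0.6433, -0.063, 0.0707], 'mid', [0.6446, -0.0746, 0.0719], 'rect', np.float64(4.4))
top box (3956, [0.6379, 0.0048, 0.0401], 'mid', [0.645, 0.0477, 0.0385], 'rect', np.float64(88.3))
top red (632, [0.4719, 0.3349, 0.0277], 'mid', [0.4776, 0.3382, 0.0271], 'rect', np.float64(0.1))
top green (673, [0.4656, -0.3271, 0.0281], 'mid', [0.45, -0.3238, 0.0277], 'rect', np.float64(5.8))
scene s1 (193, [0.4725, 0.0818, 0.0978], 'mid', [0.4668, 0.0845, 0.0948], 'rect', np.float64(54.6))
scene s2 (212, [0.4641, -0.0823, 0.0977], 'mid', [0.4598, -0.0808, 0.0948], 'rect', np.float64(51.9))
scene plate (769, [0.636, 0.0958, 0.0601], 'mid', [0.6323, 0.1064, 0.0601], 'rect', np.float64(39.2))
scene tab (146, [0.6476, -0.0649, 0.0955], 'mid', [0.6455, -0.0627, 0.0939], 'rect', np.float64(4.1))
scene catch (533, [0.6523, -0.0686, 0.0709], 'mid', [0.6463, -0.0722, 0.0729], 'rect', np.float64(5.5))
scene box (3443, [0.6565, -0.005, 0.0398], 'mid', [0.6489, 0.0465, 0.0385], 'rect', np.float64(88.0))
scene red (677, [0.4815, 0.3364, 0.0267], 'mid', [0.4782, 0.3389, 0.0285], 'rect', np.float64(0.2))
scene green (844, [0.4807, -0.3253, 0.0274], 'mid', [0.4545, -0.3252, 0.0272], 'rect', np.float64(5.4))
yaw 63.08 tilt [-0. -0.] pos [0.3056 0.6018 0.2313] rz -33.22 shift [-0.2672 -0.7004  0.0313]
```

Emit:
{"name": "drive_tool", "arguments": {
  "steps": [
    [0, 0, 0, 0, 0, 0, -7.85],
    [0, 0, 0, 0, 0, 0, -7.85],
    [0, 0, 0, 0, 0, 0, -7.85],
    [0, 0, 0, 0, 0, 0, -7.85],
    [0, -0.0179, -0.043, 0.003, 0, 0, 0],
    [0, -0.0179, -0.043, 0.003, 0, 0, 0],
    [0, -0.0179, -0.043, 0.003, 0, 0, 0],
    [0, -0.0179, -0.043, 0.003, 0, 0, 0],
    [0, -0.0179, -0.043, 0.003, 0, 0, 0],
    [0, -0.0179, -0.043, 0.003, 0, 0, 0],
    [0, -0.0179, -0.043, 0.003, 0, 0, 0],
    [0, -0.0179, -0.043, 0.003, 0, 0, 0],
    [0, -0.0179, -0.043, 0.003, 0, 0, 0],
    [0, -0.0179, -0.043, 0.003, 0, 0, 0],
    [0, -0.0179, -0.043, 0.003, 0, 0, 0],
    [0, -0.0179, -0.043, 0.003, 0, 0, 0],
    [0, -0.0179, -0.043, 0.003, 0, 0, 0],
    [0, -0.0179, -0.043, 0.003, 0, 0, 0],
    [0, -0.0179, -0.043, 0.003, 0, 0, 0],
    [0, -0.0179, -0.043, 0.003, 0, 0, 0]
  ]
}}

```text
clock: 3.05
position: [0.6455, -0.0635, 0.1833]
eef_rot: [-0.039, 0.999, 0.0, 0.0]
contact_force: [0.2, -0.1, 0.7]
gripper_width: 1.0
finger_force: 0.0
```

Emit:
{"name": "drive_tool", "arguments": {
  "steps": [
    [0, 0, 0, 0, 0, 0, 0],
    [0, 0, 0, 0, 0, 0, 0]
  ]
}}

```text
clock: 3.25
position: [0.6449, -0.0631, 0.1829]
eef_rot: [-0.038, 0.999, -0.0, -0.0]
contact_force: [-0.6, 0.4, -0.8]
gripper_width: 0.998
finger_force: 0.0
```

```bash
cat >> h.py <<'E'
def wpts(u,v,d,s):
    "wrist pixel+depth -> world"
    c=ctrl.get_calibration('wrist'); x=(u-c['cx']);y=(v-c['cy']); r=np.hypot(x,y)+1e-9; th=r/c['fx']
    t=np.tan(th); p=np.stack([x/r*t*d,-y/r*t*d,-d,np.ones_like(d)],-1)
    q=(p@c['mount'].T)[...,:3]
    return q@R.from_quat(s['eef_rot']).as_matrix().T+s['position']
def wcloud(d,s):
    v,u=np.mgrid[0:d.shape[0],0:d.shape[1]]; return wpts(u.astype(float),v.astype(float),d,s)
E
python3 - <<'E'
from h import *
s,im,d=snap('wrist','w1'); P=wcloud(d,s)
for k,(b,z) in {'tab':([.6,.7,-.12,-.02],(.085,.11)),'tabtop':([.6,.7,-.12,-.02],(.095,.11)),'catch':([.59,.71,-.12,-.02],(.066,.08)),'plate':([.57,.69,.03,.16],(.055,.065))}.items(): print(k,region(P,d,b,z))
find('wrist',['catch_tab','plate_spot'])
plan([.6445,-.062,.115],94.5)
E
```

```text
tab (1019, [0.6412, -0.0623, 0.0965], 'mid', [0.643, -0.0624, 0.0921], 'rect', np.float64(4.4))
tabtop (948, [0.6423, -0.0623, 0.0969], 'mid', [0.6431, -0.0623, 0.0971], 'rect', np.float64(4.0))
catch (5249, [0.6403, -0.0625, 0.0691], 'mid', [0.6433, -0.0621, 0.073], 'rect', np.float64(3.7))
plate (5346, [0.631, 0.0952, 0.0584], 'mid', [0.6322, 0.1071, 0.06], 'rect', np.float64(55.2))
wrist catch_tab [([0.646, -0.061, 0.104], 0.63)]
wrist plate_spot [([0.632, 0.098, 0.061], 0.88)]
yaw 94.57 tilt [-0.      0.0006] pos [ 0.6447 -0.0604  0.1834] rz 0.07 shift [ 0.0003 -0.0017  0.0684]
```

View pics/w1.png

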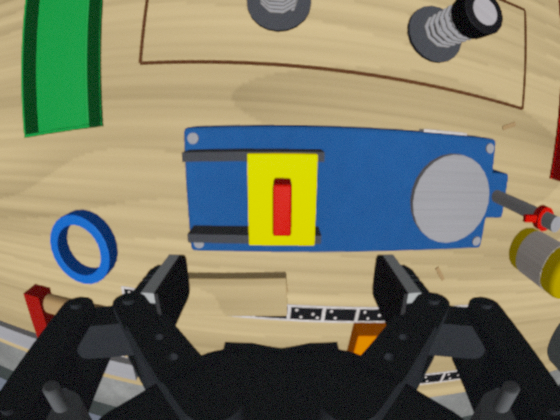

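The wrist view shows the tab at pixels (283,207), centred between the fingers and aligned with them. I'll go down and grip it.

Emit:
{"name": "drive_tool", "arguments": {
  "steps": [
    [0, 0, 0, 0.03, 0, 0, 0],
    [0, 0, 0, 0.03, 0, 0, 0],
    [0, 0, 0, 0.025, 0, 0, 0],
    [0, 0, 0, 0.02, 0, 0, 0],
    [255, 0, 0, 0, 0, 0, 0],
    [255, 0, 0, 0, 0, 0, 0],
    [255, 0, 0, 0, 0, 0, 0],
    [255, 0, 0, 0, 0, 0, 0],
    [255, 0, 0, 0, 0, 0, 0],
    [255, 0, 0, 0, 0, 0, 0],
    [255, 0, 0, 0, 0, 0, 0],
    [255, 0, 0, 0, 0, 0, 0],
    [255, 0, 0, 0, 0, 0, 0],
    [255, 0, 0, 0, 0, 0, 0]
  ],
  "newtons": 30
}}

```text
clock: 4.8
position: [0.6453, -0.0616, 0.0794]
eef_rot: [-0.039, 0.999, 0.0, 0.001]
contact_force: [-1.8, 1.0, 8.5]
gripper_width: 0.157
finger_force: 34.4
```

Emit:
{"name": "drive_tool", "arguments": {
  "steps": [
    [255, 0, -0.001, -0.003, 0, 0, 0],
    [255, 0, -0.007, 0, 0, 0, 0],
    [255, 0, -0.01, 0, 0, 0, 0],
    [255, 0, -0.01, 0, 0, 0, 0],
    [255, 0, -0.01, 0, 0, 0, 0],
    [255, 0, -0.01, 0, 0, 0, 0],
    [255, 0, -0.01, 0, 0, 0, 0],
    [255, 0, -0.007, 0, 0, 0, 0],
    [255, 0, 0, 0, 0, 0, 0],
    [255, 0, 0, 0, 0, 0, 0]
  ]
}}

```text
clock: 5.8
position: [0.6489, -0.1214, 0.0806]
eef_rot: [-0.041, 0.999, 0.003, -0.002]
contact_force: [-4.9, 26.0, -13.3]
gripper_width: 0.154
finger_force: 32.8
```

Emit:
{"name": "drive_tool", "arguments": {
  "steps": [
    [255, 0, 0.004, 0, 0, 0, 0],
    [255, 0, 0, 0, 0, 0, 0],
    [0, 0, 0, 0, 0, 0, 0],
    [0, 0, 0, 0, 0, 0, 0],
    [0, 0, 0, 0, 0, 0, 0],
    [0, 0, 0, 0, 0, 0, 0],
    [0, 0, 0, 0, 0, 0, 0],
    [0, 0, 0, 0, 0, 0, 0],
    [0, 0, 0, 0, 0, 0, 0],
    [0, 0, 0, -0.03, 0, 0, 0],
    [0, 0, 0, -0.04, 0, 0, 0],
    [0, 0, 0, -0.04, 0, 0, 0],
    [255, 0, 0.03, 0, 0, 0, 0],
    [255, 0, 0.028, 0, 0, 0, 0],
    [255, 0, 0, 0, 0, 0, 0],
    [255, 0, 0, 0, 0, 0, 0]
  ]
}}

```text
clock: 7.4
position: [0.645, -0.0641, 0.1914]
eef_rot: [-0.04, 0.999, -0.0, -0.0]
contact_force: [0.5, 0.3, 0.5]
gripper_width: 0.333
finger_force: 0.0
```

Run:
```python
from h import *
s,im,d=snap('wrist','w2'); P=wcloud(d,s)
for k,(b,z) in {'tabtop':([.6,.7,-.18,-.02],(.093,.11)),'btn':([.62,.67,-.09,-.03],(.047,.058)),'plate':([.57,.69,.03,.16],(.055,.065))}.items(): print(k,region(P,d,b,z))
find('wrist',['catch_tab','release_top','plate_spot'])
snap('top');find('top',['catch_tab','release_top'])
plan([.6445,-.058,.08],94.5)
```

```text
tabtop (890, [0.6466, -0.1201, 0.0968], 'mid', [0.6474, -0.1203, 0.0961], 'rect', np.float64(4.3))
btn (836, [0.6421, -0.0572, 0.0514], 'mid', [0.6424, -0.0571, 0.0508], 'rect', np.float64(4.6))
plate (5135, [0.6312, 0.0953, 0.0584], 'mid', [0.6319, 0.107, 0.0599], 'rect', np.float64(55.1))
wrist catch_tab [([0.65, -0.12, 0.101], 0.61)]
wrist release_top [([0.645, -0.056, 0.055], 0.64)]
wrist plate_spot [([0.632, 0.098, 0.062], 0.93), ([0.627, 0.139, 0.116], 0.62)]
top catch_tab []
top release_top []
yaw 94.42 tilt [-0.0002 -0.0002] pos [ 0.645  -0.0654  0.1912] rz -0.08 shift [-1.000e-04  7.400e-03  1.112e-01]
```

View pics/w2.png

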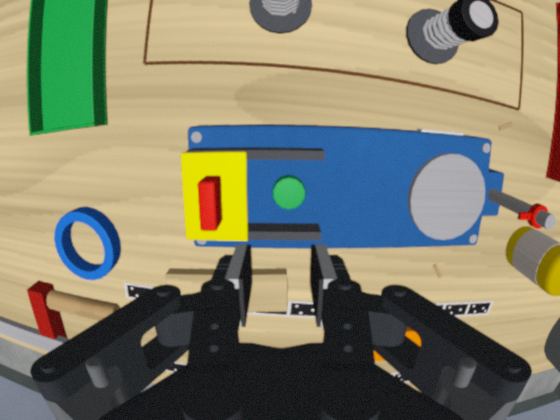

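The catch at pixels (215,197) is clear of the green button at (289,193), having travelled about 58 mm. Now I'll press the button.

Emit:
{"name": "drive_tool", "arguments": {
  "steps": [
    [255, 0, 0.0075, 0.03, 0, 0, 0],
    [255, 0, 0, 0.04, 0, 0, 0],
    [255, 0, 0, 0.04, 0, 0, 0],
    [255, 0, 0, 0.02, 0, 0, 0],
    [255, 0, 0, 0.005, 0, 0, 0],
    [255, 0, 0, 0.005, 0, 0, 0],
    [255, 0, 0, 0.004, 0, 0, 0],
    [255, 0, 0, 0.003, 0, 0, 0],
    [255, 0, 0, 0.002, 0, 0, 0],
    [255, 0, 0, 0.001, 0, 0, 0],
    [255, 0, 0, 0, 0, 0, 0],
    [255, 0, 0, 0, 0, 0, 0]
  ]
}}

```text
clock: 8.95
position: [0.6453, -0.0575, 0.0447]
eef_rot: [-0.039, 0.999, 0.0, 0.001]
contact_force: [-16.2, 0.1, 41.9]
gripper_width: -0.001
finger_force: 21.1
```

Emit:
{"name": "drive_tool", "arguments": {
  "steps": [
    [255, 0, 0, -0.04, 0, 0, 0],
    [255, 0, 0, -0.045, 0, 0, 0],
    [255, 0, 0, -0.045, 0, 0, 0],
    [0, 0, 0, -0.025, 0, 0, 8.18],
    [0, 0, 0, 0, 0, 0, 8.18],
    [0, 0, 0, 0, 0, 0, 8.18],
    [0, 0, 0, 0, 0, 0, 8.18],
    [0, 0, 0, 0, 0, 0, 8.18],
    [0, 0, 0, 0, 0, 0, 8.18],
    [0, 0, 0, 0, 0, 0, 8.18],
    [0, 0, 0, 0, 0, 0, 8.18],
    [0, 0, 0, 0, 0, 0, 8.18],
    [0, 0, 0, 0, 0, 0, 8.18],
    [0, 0, 0, 0, 0, 0, 8.2],
    [0, 0.0312, -0.0332, 0, 0, 0, 0],
    [0, 0.0312, -0.0332, 0, 0, 0, 0],
    [0, 0.0312, -0.0332, 0, 0, 0, 0],
    [0, 0.0312, -0.0332, 0, 0, 0, 0],
    [0, 0.0312, -0.0332, 0, 0, 0, 0],
    [0, 0, 0, 0, 0, 0, 0]
  ]
}}

```text
clock: 10.95
position: [0.4633, 0.089, 0.1966]
eef_rot: [0.677, 0.736, 0.001, -0.001]
contact_force: [-0.4, -0.0, -0.0]
gripper_width: 1.003
finger_force: 0.0
```

Run:
```python
from h import *
s,im,d=snap('wrist','w3'); P=wcloud(d,s)
for k,(b,z) in {'s1':([.42,.51,.03,.14],(.092,.108)),'btn':([.62,.67,-.09,-.03],(.035,.058)),'fl':([.41,.52,.03,.14],(.004,.02))}.items(): print(k,region(P,d,b,z))
find('wrist',['spring_a_cap','release_top'])
s,im,d=snap('top'); P=cloud('top',d)
find('top',['release_top','spring_a_cap'])
print(region(P,d,[.625,.665,-.08,-.035],(.041,.06)), region(P,d,[.42,.51,-.13,-.04],(.085,.12)))
plan([.467,.085,.08],4.5)
```

```text
s1 (2015, [0.4659, 0.0876, 0.0989], 'mid', [0.466, 0.0866, 0.0966], 'rect', np.float64(10.8))
btn None
fl (1279, [0.4644, 0.0983, 0.0068], 'mid', [0.4662, 0.0917, 0.0121], 'rect', np.float64(7.7))
wrist spring_a_cap [([0.469, 0.086, 0.098], 0.89)]
wrist release_top []
top release_top [([0.645, -0.057, 0.043], 0.47)]
top spring_a_cap [([0.65, -0.124, 0.102], 0.53), ([0.469, 0.083, -0.002], 0.15)]
(161, [0.6439, -0.0563, 0.0442], 'mid', [0.6448, -0.0575, 0.0458], 'rect', np.float64(3.5)) (230, [0.4593, -0.0791, 0.0998], 'mid', [0.4593, -0.0798, 0.0966], 'rect', np.float64(88.7))
yaw 4.39 tilt [ 0.0005 -0.0002] pos [0.4676 0.0846 0.1965] rz -0.11 shift [ 0.0005 -0.0006  0.1165]
```

View pics/w3.png

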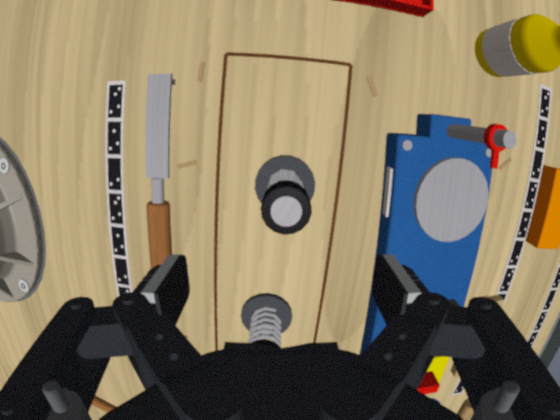

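The button is in (top at 44 mm) and the cap at pixels (287,210) lies centred between the fingers. I'll go down and grasp it.

Emit:
{"name": "drive_tool", "arguments": {
  "steps": [
    [0, 0.0015, -0.0005, 0.04, 0, 0, 0],
    [0, 0, 0, 0.04, 0, 0, 0],
    [0, 0, 0, 0.03, 0, 0, 0],
    [0, 0, 0, 0.02, 0, 0, 0],
    [0, 0, 0, 0, 0, 0, 0],
    [255, 0, 0, 0, 0, 0, 0],
    [255, 0, 0, 0, 0, 0, 0],
    [255, 0, 0, 0, 0, 0, 0],
    [255, 0, 0, 0, 0, 0, 0],
    [255, 0, 0, 0, 0, 0, 0],
    [255, 0, 0, 0, 0, 0, 0],
    [255, 0, 0, 0, 0, 0, 0],
    [255, 0, 0, 0, 0, 0, 0],
    [255, 0, 0, 0, 0, 0, 0],
    [255, 0, 0, 0, 0, 0, 0]
  ],
  "newtons": 40
}}

```text
clock: 12.75
position: [0.4663, 0.0868, 0.0663]
eef_rot: [0.679, 0.734, 0.0, 0.0]
contact_force: [3.7, 1.0, 2.7]
gripper_width: 0.456
finger_force: 40.1
```

Emit:
{"name": "drive_tool", "arguments": {
  "steps": [
    [255, 0, 0, -0.02, 0, 0, 0],
    [255, 0, 0, -0.04, 0, 0, 0],
    [255, 0, 0, -0.04, 0, 0, 0],
    [255, 0, 0.036, 0, 0, 0, 0],
    [255, 0, 0.04, 0, 0, 0, 0],
    [255, 0, 0.04, 0, 0, 0, 0],
    [255, -0.0015, 0.035, 0, 0, 0, 0],
    [255, 0, 0.015, 0, 0, 0, 0],
    [255, 0, 0, 0, 0, 0, 0],
    [255, 0, 0, 0, 0, 0, 0],
    [255, 0, 0, 0, 0, 0, 0]
  ]
}}

```text
clock: 13.85
position: [0.6306, 0.0981, 0.1659]
eef_rot: [0.679, 0.734, -0.001, -0.001]
contact_force: [0.2, 1.0, -0.7]
gripper_width: 0.452
finger_force: 43.6
```

Run:
```python
from h import *
s,im,d=snap('scene','sc1'); P=cloud('scene',d)
find('scene',['spring_a_cap','plate_spot','spring_a'])
s,im,d=snap('wrist','w4')
plan([.6325,.098,.126],4.5)
print(s['contact_force'],s['gripper_width'])
```

```text
scene spring_a_cap [([0.632, 0.095, 0.198], 0.85)]
scene plate_spot [([0.631, 0.097, 0.056], 0.84), ([0.653, -0.122, 0.1], 0.71)]
scene spring_a [([0.633, 0.096, 0.097], 0.94), ([0.46, -0.083, -0.005], 0.74)]
yaw 4.49 tilt [0.     0.0003] pos [0.6315 0.0984 0.1665] rz -0.01 shift [-0.0005  0.001   0.0405]
[ 0.24545075  0.94120927 -1.36387071] 0.4556638839887319
```

View pics/sc1.png

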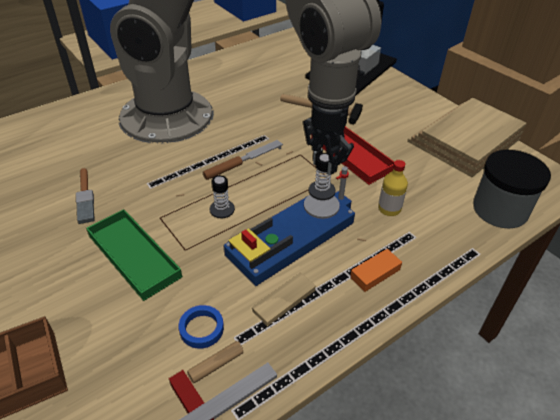

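The spring hangs upright above the plate, with its flange at pixels (322,190). I'll set it down, release it, rise and shut the fingers.

Emit:
{"name": "drive_tool", "arguments": {
  "steps": [
    [255, 0, 0.001, 0.015, 0, 0, 0],
    [255, 0, 0, 0.015, 0, 0, 0],
    [255, 0, 0, 0.006, 0, 0, 0],
    [255, 0, 0, 0.0045, 0, 0, 0],
    [255, 0, 0, 0, 0, 0, 0],
    [0, 0, 0, 0, 0, 0, 0],
    [0, 0, 0, 0, 0, 0, 0],
    [0, 0, 0, 0, 0, 0, 0],
    [0, 0, 0, 0, 0, 0, 0],
    [0, 0, 0, 0, 0, 0, 0],
    [0, 0, 0, 0, 0, 0, 0],
    [0, 0, 0, -0.02, 0, 0, 0],
    [0, 0, 0, -0.03, 0, 0, 0],
    [0, 0, 0, -0.03, 0, 0, 0],
    [0, 0, 0, 0, 0, 0, 0]
  ]
}}

```text
clock: 15.6
position: [0.6347, 0.0983, 0.2097]
eef_rot: [0.679, 0.734, 0.002, 0.001]
contact_force: [0.3, -0.2, 0.2]
gripper_width: 1.0
finger_force: 0.0
```

Run:
```python
from h import *
s,im,d=snap('wrist','w5'); P=wcloud(d,s)
print(region(P,d,[.59,.68,.05,.14],(.14,.17)))
find('wrist',['spring_a_cap'])
s,im,d=snap('scene','sc2'); P=cloud('scene',d)
find('scene',['spring_a_cap','mark','spring_a'])
print(region(P,d,[.59,.68,.05,.125],(.062,.075)),region(P,d,[.58,.68,.05,.125],(.055,.062)))
plan([.6325,.098,.117],4.5)
print(s['contact_force'],s['gripper_width'])
```

```text
(3208, [0.6307, 0.1, 0.1581], 'mid', [0.6308, 0.0979, 0.1509], 'rect', np.float64(51.2))
wrist spring_a_cap [([0.634, 0.099, 0.16], 0.86)]
scene spring_a_cap [([0.634, 0.095, 0.161], 0.71)]
scene mark [([0.63, 0.142, 0.117], 0.55)]
scene spring_a [([0.632, 0.1, 0.058], 0.74), ([0.458, -0.083, -0.004], 0.69)]
(330, [0.6403, 0.0882, 0.0673], 'mid', [0.6347, 0.0901, 0.0682], 'rect', np.float64(14.4)) (216, [0.6481, 0.0806, 0.0595], 'mid', [0.634, 0.0896, 0.0585], 'rect', np.float64(16.2))
yaw 4.48 tilt [-0.0014 -0.0005] pos [0.6323 0.0983 0.2048] rz -0.02 shift [-0.0003  0.0003  0.0878]
[-0.29721878 -0.03620733  0.22358026] 1.0013066190599516
```

View pics/w5.png

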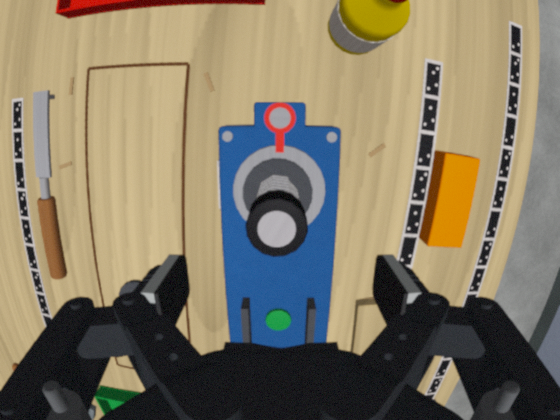

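The spring stands centred on the plate, with the cap at pixels (277,228) and the flange concentric with the plate. I'll shut the fingers and press to the mark at z = 0.117.

Emit:
{"name": "drive_tool", "arguments": {
  "steps": [
    [255, 0, 0, 0, 0, 0, 0],
    [255, 0, 0, 0, 0, 0, 0],
    [255, 0, 0, 0, 0, 0, 0],
    [255, 0, 0, 0, 0, 0, 0],
    [255, 0, 0, 0, 0, 0, 0],
    [255, 0, 0, 0, 0, 0, 0],
    [255, 0, 0, 0, 0, 0, 0],
    [255, 0, 0, 0, 0, 0, 0],
    [255, 0, 0, 0.03, 0, 0, 0],
    [255, 0, 0, 0.012, 0, 0, 0],
    [255, 0, 0, 0.01, 0, 0, 0],
    [255, 0, 0, 0.01, 0, 0, 0],
    [255, 0, 0, 0.01, 0, 0, 0],
    [255, 0, 0, 0.008, 0, 0, 0],
    [255, 0, 0, 0.005, 0, 0, 0],
    [255, 0, 0, 0.003, 0, 0, 0],
    [255, 0, 0, 0, 0, 0, 0],
    [255, 0, 0, 0, 0, 0, 0],
    [255, 0, 0, 0, 0, 0, 0],
    [255, 0, 0, 0, 0, 0, 0]
  ]
}}

```text
clock: 17.9
position: [0.6329, 0.0984, 0.1188]
eef_rot: [0.679, 0.734, 0.0, -0.0]
contact_force: [-7.1, 0.0, 12.9]
gripper_width: 0.003
finger_force: 6.7
```

Run:
```python
from h import *
s,im,d=snap('scene'); P=cloud('scene',d)
print(region(P,d,[.59,.68,.05,.125],(.062,.075)),region(P,d,[.58,.68,.05,.125],(.041,.062)))
Q=P[(d>0)&(P[...,0]>.58)&(P[...,0]<.69)&(P[...,1]>.045)&(P[...,1]<.125)]
print(np.histogram(Q[:,2],bins=np.arange(.034,.13,.004)))
s,im,d=snap('wrist'); P=wcloud(d,s)
cv2.imwrite('pics/sc3.png',cv2.resize(ctrl.read_camera('scene')[0][120:260,220:400,::-1],None,fx=4,fy=4))
print(s['contact_force'],s['position'])
```

```text
(51, [0.6408, 0.0882, 0.0698], 'mid', [0.6349, 0.0922, 0.0685], 'rect', np.float64(19.6)) (626, [0.642, 0.0824, 0.0505], 'mid', [0.6299, 0.0874, 0.0515], 'rect', np.float64(0.2))
(array([ 22, 350, 103, 184,  94, 167,  51,   6,  16,  28,  13,  29,  10,
         8,  13,  15,  26,  20,  22,  24,  40,  65,  10]), array([0.034, 0.038, 0.042, 0.046, 0.05 , 0.054, 0.058, 0.062, 0.066,
       0.07 , 0.074, 0.078, 0.082, 0.086, 0.09 , 0.094, 0.098, 0.102,
       0.106, 0.11 , 0.114, 0.118, 0.122, 0.126]))
[-6.41217799  0.59790967 13.8228266 ] [0.63294576 0.09841588 0.11880437]
```

View pics/sc3.png

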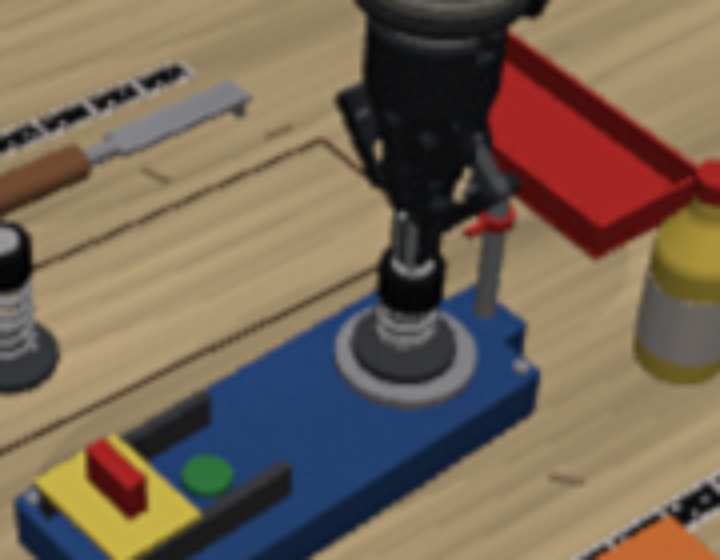

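The plate is down: its ring is at about 48 mm and the flange top at about 56 mm, seen at crop (405,350). So this spring is sound and goes to the green tray.

Emit:
{"name": "drive_tool", "arguments": {
  "steps": [
    [255, 0, 0, -0.012, 0, 0, 0],
    [255, 0, 0, -0.016, 0, 0, 0],
    [255, 0, 0, -0.02, 0, 0, 0],
    [0, 0, 0, -0.04, 0, 0, 0],
    [0, 0, 0, 0, 0, 0, 0],
    [0, 0, 0, 0, 0, 0, 0],
    [0, 0, 0, 0, 0, 0, 0],
    [0, 0, 0, 0, 0, 0, 0],
    [0, 0, 0, 0, 0, 0, 0],
    [0, 0, 0, 0, 0, 0, 0],
    [0, 0, 0, 0, 0, 0, 0],
    [0, 0, 0, 0, 0, 0, 0]
  ]
}}

```text
clock: 19.25
position: [0.6328, 0.0983, 0.2057]
eef_rot: [0.679, 0.734, -0.0, -0.0]
contact_force: [0.1, -0.5, -0.2]
gripper_width: 0.999
finger_force: 0.0
```

Run:
```python
from h import *
s,im,d=snap('wrist','w6'); P=wcloud(d,s)
print(region(P,d,[.59,.68,.05,.14],(.14,.17)))
find('wrist',['spring_a_cap'])
plan([.6325,.098,.1265],4.5)
```

```text
(3337, [0.6308, 0.1, 0.1581], 'mid', [0.6308, 0.0977, 0.151], 'rect', np.float64(54.5))
wrist spring_a_cap [([0.632, 0.098, 0.16], 0.66)]
yaw 4.48 tilt [-0.0001 -0.    ] pos [0.6328 0.0983 0.2058] rz -0.02 shift [-0.0003 -0.0003  0.0793]
```

Emit:
{"name": "drive_tool", "arguments": {
  "steps": [
    [0, 0, 0, 0.035, 0, 0, 0],
    [0, 0, 0, 0.028, 0, 0, 0],
    [0, 0, 0, 0.016, 0, 0, 0],
    [0, 0, 0, 0, 0, 0, 0],
    [255, 0, 0, 0, 0, 0, 0],
    [255, 0, 0, 0, 0, 0, 0],
    [255, 0, 0, 0, 0, 0, 0],
    [255, 0, 0, 0, 0, 0, 0],
    [255, 0, 0, 0, 0, 0, 0],
    [255, 0, 0, 0, 0, 0, 0],
    [255, 0, 0, 0, 0, 0, 0],
    [255, 0, 0, 0, 0, 0, 0],
    [255, 0, 0, 0, 0, 0, 0],
    [255, 0, 0, 0, 0, 0, 0],
    [255, 0, 0, -0.02, 0, 0, 0],
    [255, 0, 0, -0.03, 0, 0, 0],
    [255, 0, 0, -0.03, 0, 0, 0]
  ]
}}

```text
clock: 21.05
position: [0.6321, 0.0981, 0.2069]
eef_rot: [0.679, 0.734, -0.001, -0.0]
contact_force: [0.1, -0.4, -2.5]
gripper_width: 0.46
finger_force: 43.2
```

Emit:
{"name": "drive_tool", "arguments": {
  "steps": [
    [255, -0.025, -0.008, 0, 0, 0, 0],
    [255, -0.0407, -0.0141, 0, 0, 0, 0],
    [255, -0.0407, -0.0141, 0, 0, 0, 0],
    [255, -0.0407, -0.0141, 0, 0, 0, 0],
    [255, -0.0407, -0.0141, 0, 0, 0, 0],
    [255, -0.0407, -0.0141, 0, 0, 0, 0],
    [255, -0.0407, -0.0141, 0, 0, 0, 0],
    [255, -0.0407, -0.0141, 0, 0, 0, 0],
    [255, -0.0407, -0.0141, 0, 0, 0, 0],
    [255, -0.0407, -0.0141, 0, 0, 0, 0],
    [255, -0.0157, -0.006, 0, 0, 0, 0],
    [255, 0, 0, 0, 0, 0, 0],
    [255, 0, 0, 0, 0, 0, 0],
    [255, 0, 0, 0, 0, 0, 0]
  ]
}}

```text
clock: 22.45
position: [0.5245, -0.3172, 0.2065]
eef_rot: [0.678, 0.735, 0.0, -0.0]
contact_force: [-0.6, 0.2, -2.7]
gripper_width: 0.452
finger_force: 43.1
```

Run:
```python
from h import *
s,im,d=snap('wrist','w7')
print(s['contact_force'],s['gripper_width'])
s,im,d=snap('scene'); P=cloud('scene',d); find('scene',['spring_a_cap','green_tray'])
snap('top');find('top',['spring_a_cap','green_tray'])
plan([.5235,-.3185,.071],4.5)
```

```text
[-0.64718461  0.22098535 -2.69209097] 0.45235193537257706
scene spring_a_cap [([0.525, -0.322, 0.24], 0.69)]
scene green_tray [([0.475, -0.323, -0.003], 0.78), ([0.703, 0.272, 0.002], 0.64)]
top spring_a_cap [([0.524, -0.318, 0.236], 0.6)]
top green_tray [([0.467, -0.327, -0.0], 0.88)]
yaw 4.52 tilt [0. 0.] pos [ 0.5243 -0.318   0.2068] rz 0.02 shift [-0.0004 -0.0008  0.1358]
```

View pics/w7.png

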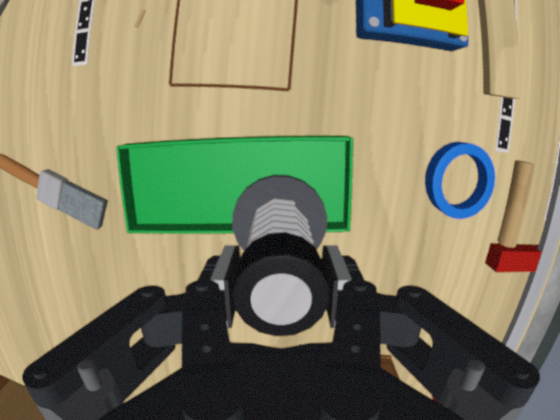

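The spring is held upright above the right-hand half of the green tray, flange at pixels (280,212). I'll lower it and release.

Emit:
{"name": "drive_tool", "arguments": {
  "steps": [
    [255, 0, 0, 0.03, 0, 0, 0],
    [255, 0, 0, 0.04, 0, 0, 0],
    [255, 0, 0, 0.035, 0, 0, 0],
    [255, 0, 0, 0.015, 0, 0, 0],
    [255, 0, 0, 0.01, 0, 0, 0],
    [255, 0, 0, 0.0065, 0, 0, 0],
    [255, 0, 0, 0, 0, 0, 0],
    [0, 0, 0, 0, 0, 0, 0],
    [0, 0, 0, 0, 0, 0, 0],
    [0, 0, 0, 0, 0, 0, 0],
    [0, 0, 0, 0, 0, 0, 0],
    [0, 0, 0, 0, 0, 0, 0],
    [0, 0, 0, 0, 0, 0, 0],
    [0, 0, 0, -0.02, 0, 0, 0],
    [0, 0, 0, -0.035, 0, 0, 0],
    [0, 0, 0, -0.04, 0, 0, 0],
    [0, 0, 0, -0.035, 0, 0, 0],
    [0, 0, 0, 0, 0, 0, 0],
    [0, 0, 0, 0, 0, 0, 0]
  ]
}}

```text
clock: 24.7
position: [0.5244, -0.3184, 0.2009]
eef_rot: [0.679, 0.734, 0.0, 0.001]
contact_force: [-0.7, 0.7, -0.9]
gripper_width: 0.999
finger_force: 0.0
```

Run:
```python
from h import *
s,im,d=snap('wrist','w8'); P=wcloud(d,s)
print(region(P,d,[.48,.57,-.37,-.27],(.092,.112)))
s,im,d=snap('top'); P=cloud('top',d); find('top',['spring_a_cap'])
print(region(P,d,[.4,.53,-.15,.16],(.085,.12)))
s,im,d=snap('scene','sc4'); P=cloud('scene',d); find('scene',['spring_a_cap','spring_a'])
print(region(P,d,[.4,.53,-.15,.16],(.085,.12)))
plan([.4605,-.080,.2],4.5)
```

```text
(2066, [0.5218, -0.3181, 0.1028], 'mid', [0.5218, -0.3193, 0.0989], 'rect', np.float64(56.0))
top spring_a_cap [([0.52, -0.32, 0.102], 0.59)]
(229, [0.4592, -0.0791, 0.0998], 'mid', [0.4591, -0.0798, 0.0982], 'rect', np.float64(1.6))
scene spring_a_cap [([0.525, -0.321, 0.107], 0.89)]
scene spring_a [([0.463, -0.082, -0.002], 0.8), ([0.525, -0.321, 0.005], 0.68)]
(209, [0.4642, -0.0824, 0.0979], 'mid', [0.4607, -0.0808, 0.095], 'rect', np.float64(4.9))
yaw 4.47 tilt [-0.0014  0.0003] pos [ 0.5238 -0.3183  0.1995] rz -0.03 shift [ 0.2425 -0.0444 -0.0004]
```

View pics/sc4.png

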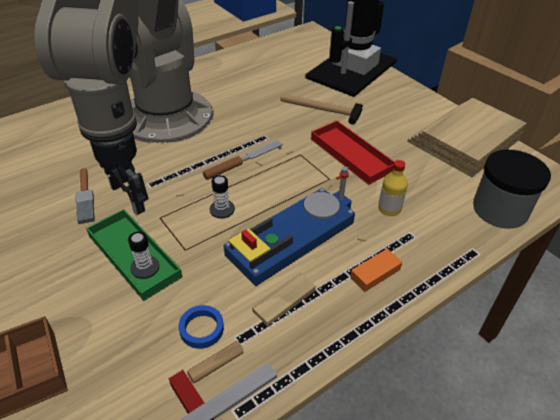

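The first spring stands in the green tray at pixels (143,255). The second is still at (221,192). Moving to the second.

Emit:
{"name": "drive_tool", "arguments": {
  "steps": [
    [0, 0.0405, -0.0076, 0, 0, 0, 0],
    [0, 0.0405, -0.0076, 0, 0, 0, 0],
    [0, 0.0405, -0.0076, 0, 0, 0, 0],
    [0, 0.0405, -0.0076, 0, 0, 0, 0],
    [0, 0.0405, -0.0076, 0, 0, 0, 0],
    [0, 0.0405, -0.0076, 0, 0, 0, 0],
    [0, 0, 0, 0, 0, 0, 0],
    [0, 0, 0, 0, 0, 0, 0],
    [0, 0, 0, 0, 0, 0, 0]
  ]
}}

```text
clock: 25.9
position: [0.4598, -0.0805, 0.2003]
eef_rot: [0.679, 0.734, -0.0, 0.0]
contact_force: [0.3, -0.3, 0.6]
gripper_width: 0.999
finger_force: 0.0
```

Run:
```python
from h import *
s,im,d=snap('wrist','w9'); P=wcloud(d,s)
print(region(P,d,[.42,.51,-.13,-.03],(.092,.108)))
find('wrist',['spring_a_cap','spring_a'])
plan([.46,-.079,.0663],4.5)
```

```text
(1972, [0.4578, -0.0778, 0.0984], 'mid', [0.4578, -0.0788, 0.0966], 'rect', np.float64(86.5))
wrist spring_a_cap []
wrist spring_a [([0.458, -0.074, 0.001], 0.6)]
yaw 4.37 tilt [-0.0003 -0.0006] pos [ 0.4597 -0.0808  0.2002] rz -0.13 shift [0.0019 0.0004 0.1339]
```

Grasp and lift the spring.

Emit:
{"name": "drive_tool", "arguments": {
  "steps": [
    [0, 0.002, -0.0005, 0.04, 0, 0, 0],
    [0, 0, 0, 0.04, 0, 0, 0],
    [0, 0, 0, 0.034, 0, 0, 0],
    [0, 0, 0, 0.02, 0, 0, 0],
    [0, 0, 0, 0, 0, 0, 0],
    [255, 0, 0, 0, 0, 0, 0],
    [255, 0, 0, 0, 0, 0, 0],
    [255, 0, 0, 0, 0, 0, 0],
    [255, 0, 0, 0, 0, 0, 0],
    [255, 0, 0, 0, 0, 0, 0],
    [255, 0, 0, 0, 0, 0, 0],
    [255, 0, 0, 0, 0, 0, 0],
    [255, 0, 0, 0, 0, 0, 0],
    [255, 0, 0, 0, 0, 0, 0],
    [255, 0, 0, 0, 0, 0, 0],
    [255, 0, 0, -0.02, 0, 0, 0],
    [255, 0, 0, -0.04, 0, 0, 0],
    [255, 0, 0, -0.05, 0, 0, 0],
    [255, 0, 0, -0.02, 0, 0, 0],
    [255, 0, 0, 0, 0, 0, 0]
  ]
}}

```text
clock: 28.05
position: [0.4601, -0.0776, 0.1985]
eef_rot: [0.679, 0.734, 0.002, 0.001]
contact_force: [0.7, -0.5, -3.1]
gripper_width: 0.453
finger_force: 43.4
```

Run:
```python
from h import *
s,im,d=snap('scene')
find('scene',['spring_a_cap'])
plan([.6325,.098,.1966],4.5)
```

```text
scene spring_a_cap [([0.525, -0.324, 0.104], 0.74)]
yaw 4.52 tilt [-0.0004  0.0007] pos [ 0.4585 -0.0773  0.1958] rz 0.02 shift [ 0.1611  0.1872 -0.0008]
```

Emit:
{"name": "drive_tool", "arguments": {
  "steps": [
    [255, 0.0268, 0.0312, 0, 0, 0, 0],
    [255, 0.0268, 0.0312, 0, 0, 0, 0],
    [255, 0.0268, 0.0312, 0, 0, 0, 0],
    [255, 0.0268, 0.0312, 0, 0, 0, 0],
    [255, 0.0268, 0.0312, 0, 0, 0, 0],
    [255, 0.0268, 0.0312, 0, 0, 0, 0],
    [255, 0, 0, 0, 0, 0, 0],
    [255, 0, 0, 0, 0, 0, 0],
    [255, 0, 0, 0, 0, 0, 0]
  ]
}}

```text
clock: 29.05
position: [0.6321, 0.0959, 0.1946]
eef_rot: [0.679, 0.734, -0.001, -0.001]
contact_force: [-0.4, -1.1, -3.0]
gripper_width: 0.456
finger_force: 43.4
```

Run:
```python
from h import *
s,im,d=snap('scene')
find('scene',['spring_a_cap','spring_a'])
plan([.6325,.098,.126],4.5)
```

```text
scene spring_a_cap [([0.525, -0.32, 0.106], 0.78)]
scene spring_a [([0.523, -0.32, 0.001], 0.68), ([0.631, 0.091, 0.126], 0.61)]
yaw 4.41 tilt [-0.0007 -0.0001] pos [0.6325 0.0962 0.196 ] rz -0.09 shift [0.0018 0.0001 0.07  ]
```

Emit:
{"name": "drive_tool", "arguments": {
  "steps": [
    [255, 0.0015, 0, 0.03, 0, 0, 0],
    [255, 0, 0, 0.025, 0, 0, 0],
    [255, 0, 0, 0.01, 0, 0, 0],
    [255, 0, 0, 0.005, 0, 0, 0],
    [255, 0, 0, 0, 0, 0, 0],
    [0, 0, 0, 0, 0, 0, 0],
    [0, 0, 0, 0, 0, 0, 0],
    [0, 0, 0, 0, 0, 0, 0],
    [0, 0, 0, 0, 0, 0, 0],
    [0, 0, 0, 0, 0, 0, 0],
    [0, 0, 0, 0, 0, 0, 0],
    [0, 0, 0, -0.02, 0, 0, 0],
    [0, 0, 0, -0.03, 0, 0, 0],
    [0, 0, 0, -0.03, 0, 0, 0],
    [0, 0, 0, 0, 0, 0, 0],
    [0, 0, 0, 0, 0, 0, 0]
  ]
}}

```text
clock: 30.8
position: [0.6332, 0.0988, 0.2068]
eef_rot: [0.679, 0.734, 0.001, 0.0]
contact_force: [-0.9, 0.1, -0.4]
gripper_width: 0.999
finger_force: 0.0
```

Run:
```python
from h import *
s,im,d=snap('wrist','w10'); P=wcloud(d,s)
print(region(P,d,[.59,.68,.05,.14],(.14,.17)))
find('wrist',['spring_a_cap'])
s,im,d=snap('scene')
find('scene',['spring_a_cap','spring_a'])
plan([.6325,.098,.117],4.5)
```

```text
(3277, [0.6308, 0.0995, 0.1575], 'mid', [0.631, 0.0972, 0.1507], 'rect', np.float64(5.9))
wrist spring_a_cap []
scene spring_a_cap [([0.524, -0.323, 0.104], 0.87)]
scene spring_a [([0.526, -0.317, 0.002], 0.91), ([0.634, 0.093, 0.057], 0.73)]
yaw 4.48 tilt [-0.0014 -0.0006] pos [0.6326 0.0986 0.2054] rz -0.02 shift [-0.0006  0.      0.0884]
```

Emit:
{"name": "drive_tool", "arguments": {
  "steps": [
    [255, 0, 0, 0, 0, 0, 0],
    [255, 0, 0, 0, 0, 0, 0],
    [255, 0, 0, 0, 0, 0, 0],
    [255, 0, 0, 0, 0, 0, 0],
    [255, 0, 0, 0, 0, 0, 0],
    [255, 0, 0, 0, 0, 0, 0],
    [255, 0, 0, 0, 0, 0, 0],
    [255, 0, 0, 0, 0, 0, 0],
    [255, 0, 0, 0.03, 0, 0, 0],
    [255, 0, 0, 0.012, 0, 0, 0],
    [255, 0, 0, 0.01, 0, 0, 0],
    [255, 0, 0, 0.01, 0, 0, 0],
    [255, 0, 0, 0.01, 0, 0, 0],
    [255, 0, 0, 0.008, 0, 0, 0],
    [255, 0, 0, 0.005, 0, 0, 0],
    [255, 0, 0, 0.003, 0, 0, 0],
    [255, 0, 0, 0, 0, 0, 0],
    [255, 0, 0, 0, 0, 0, 0],
    [255, 0, 0, 0, 0, 0, 0],
    [255, 0, 0, 0, 0, 0, 0]
  ]
}}

```text
clock: 33.05
position: [0.6328, 0.0987, 0.1187]
eef_rot: [0.679, 0.734, 0.0, -0.0]
contact_force: [-5.8, 0.6, 9.3]
gripper_width: -0.001
finger_force: 4.6
```

Run:
```python
from h import *
s,im,d=snap('scene'); P=cloud('scene',d)
Q=P[(d>0)&(P[...,0]>.58)&(P[...,0]<.69)&(P[...,1]>.045)&(P[...,1]<.125)]
print(np.histogram(Q[:,2],bins=np.arange(.034,.13,.004)))
cv2.imwrite('pics/sc5.png',cv2.resize(im[120:260,220:400,::-1],None,fx=4,fy=4))
print(s['contact_force'],s['position'])
```

```text
(array([ 46, 393,  91,   0,  10,  52, 184,  73, 186,  55,   9,  23,  13,
         9,  10,  19,  17,  16,  27,  19,  39,  70,  14]), array([0.034, 0.038, 0.042, 0.046, 0.05 , 0.054, 0.058, 0.062, 0.066,
       0.07 , 0.074, 0.078, 0.082, 0.086, 0.09 , 0.094, 0.098, 0.102,
       0.106, 0.11 , 0.114, 0.118, 0.122, 0.126]))
[-5.76387962  0.63353102  9.27845331] [0.63283184 0.09869366 0.11870124]
```

View pics/sc5.png

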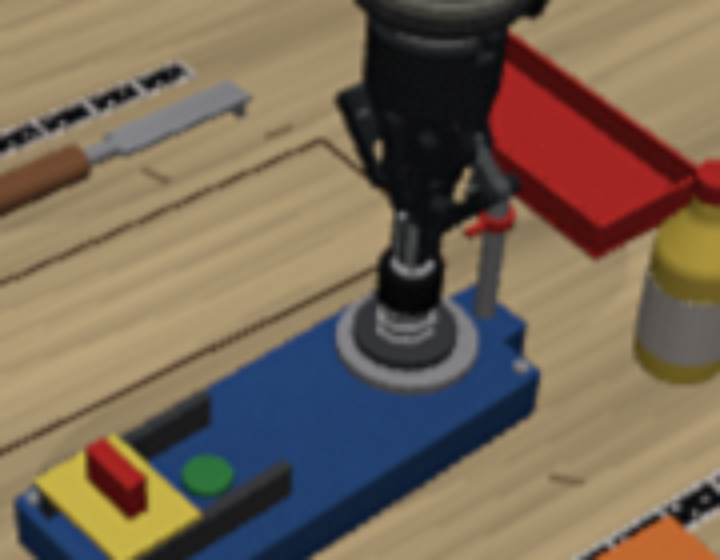

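The plate stayed up at about 60 mm (crop (405,340)) and the force is about 9–10 N, so this spring is weak and goes to the red tray.

Emit:
{"name": "drive_tool", "arguments": {
  "steps": [
    [255, 0, 0, -0.012, 0, 0, 0],
    [255, 0, 0, -0.016, 0, 0, 0],
    [255, 0, 0, -0.02, 0, 0, 0],
    [0, 0, 0, -0.04, 0, 0, 0],
    [0, 0, 0, 0, 0, 0, 0],
    [0, 0, 0, 0, 0, 0, 0],
    [0, 0, 0, 0, 0, 0, 0],
    [0, 0, 0, 0, 0, 0, 0],
    [0, 0, 0, 0, 0, 0, 0],
    [0, 0, 0, 0, 0, 0, 0],
    [0, 0, 0, 0, 0, 0, 0],
    [0, 0, 0, 0, 0, 0, 0]
  ]
}}

```text
clock: 34.3
position: [0.633, 0.0986, 0.2062]
eef_rot: [0.679, 0.734, -0.0, -0.0]
contact_force: [-0.6, -0.2, -0.3]
gripper_width: 0.999
finger_force: 0.0
```

Run:
```python
from h import *
s,im,d=snap('wrist'); P=wcloud(d,s)
print(region(P,d,[.59,.68,.05,.14],(.14,.17)))
plan([.6325,.098,.1265],4.5)
```

```text
(3298, [0.6308, 0.0995, 0.1575], 'mid', [0.631, 0.0968, 0.1504], 'rect', np.float64(50.3))
yaw 4.48 tilt [-0.0002 -0.0001] pos [0.6329 0.0986 0.2062] rz -0.02 shift [-0.0006 -0.0005  0.0797]
```

Emit:
{"name": "drive_tool", "arguments": {
  "steps": [
    [0, 0, 0, 0.035, 0, 0, 0],
    [0, 0, 0, 0.028, 0, 0, 0],
    [0, 0, 0, 0.0165, 0, 0, 0],
    [0, 0, 0, 0, 0, 0, 0],
    [255, 0, 0, 0, 0, 0, 0],
    [255, 0, 0, 0, 0, 0, 0],
    [255, 0, 0, 0, 0, 0, 0],
    [255, 0, 0, 0, 0, 0, 0],
    [255, 0, 0, 0, 0, 0, 0],
    [255, 0, 0, 0, 0, 0, 0],
    [255, 0, 0, 0, 0, 0, 0],
    [255, 0, 0, 0, 0, 0, 0],
    [255, 0, 0, 0, 0, 0, 0],
    [255, 0, 0, 0, 0, 0, 0],
    [255, 0, 0, -0.02, 0, 0, 0],
    [255, 0, 0, -0.03, 0, 0, 0],
    [255, 0, 0, -0.04, 0, 0, 0],
    [255, 0, 0, -0.02, 0, 0, 0]
  ]
}}

```text
clock: 36.15
position: [0.6335, 0.0984, 0.2394]
eef_rot: [0.679, 0.734, 0.001, 0.001]
contact_force: [-0.3, 0.2, -2.3]
gripper_width: 0.453
finger_force: 43.2
```

Emit:
{"name": "drive_tool", "arguments": {
  "steps": [
    [255, 0.02, -0.012, 0, 0, 0, 0],
    [255, 0.0333, -0.0174, 0, 0, 0, 0],
    [255, 0.0333, -0.0174, 0, 0, 0, 0],
    [255, 0.0333, -0.0174, 0, 0, 0, 0],
    [255, 0.0333, -0.0174, 0, 0, 0, 0],
    [255, 0.0333, -0.0174, 0, 0, 0, 0],
    [255, 0.0333, -0.0174, 0, 0, 0, 0],
    [255, 0.0333, -0.0174, 0, 0, 0, 0],
    [255, 0, 0, 0, 0, 0, 0],
    [255, 0, 0, 0, 0, 0, 0],
    [255, 0, 0, 0, 0, 0, 0]
  ]
}}

```text
clock: 37.25
position: [0.4802, 0.3395, 0.2366]
eef_rot: [0.679, 0.734, -0.0, 0.0]
contact_force: [0.7, -0.4, -1.9]
gripper_width: 0.454
finger_force: 43.2
```

Run:
```python
from h import *
s,im,d=snap('scene'); find('scene',['spring_a_cap','spring_a','red_tray'])
snap('top');find('top',['spring_a_cap','red_tray'])
plan([.479,.340,.0703],4.5); s=ctrl.read_state();print(s['contact_force'],s['gripper_width'])
```

```text
scene spring_a_cap [([0.526, -0.324, 0.106], 0.98)]
scene spring_a [([0.525, -0.32, 0.005], 0.96), ([0.483, 0.334, 0.165], 0.72), ([0.652, -0.126, 0.098], 0.25)]
scene red_tray [([0.479, 0.344, -0.0], 0.63)]
top spring_a_cap [([0.525, -0.321, 0.104], 0.84)]
top red_tray [([0.477, 0.341, -0.002], 0.96)]
yaw 4.43 tilt [-0. -0.] pos [0.4801 0.3401 0.2368] rz -0.07 shift [-0.     -0.0011  0.1665]
[ 0.42113862  0.54402294 -1.36480847] 0.4557043091629234
```

Emit:
{"name": "drive_tool", "arguments": {
  "steps": [
    [255, 0, 0, 0.03, 0, 0, 0],
    [255, 0, 0, 0.04, 0, 0, 0],
    [255, 0, 0, 0.04, 0, 0, 0],
    [255, 0, 0, 0.025, 0, 0, 0],
    [255, 0, 0, 0.015, 0, 0, 0],
    [255, 0, 0, 0.01, 0, 0, 0],
    [255, 0, 0, 0.0065, 0, 0, 0],
    [255, 0, 0, 0, 0, 0, 0],
    [0, 0, 0, 0, 0, 0, 0],
    [0, 0, 0, 0, 0, 0, 0],
    [0, 0, 0, 0, 0, 0, 0],
    [0, 0, 0, 0, 0, 0, 0],
    [0, 0, 0, 0, 0, 0, 0],
    [0, 0, 0, 0, 0, 0, 0],
    [0, 0, 0, -0.02, 0, 0, 0],
    [0, 0, 0, -0.035, 0, 0, 0],
    [0, 0, 0, -0.045, 0, 0, 0],
    [0, 0, 0, -0.045, 0, 0, 0],
    [0, 0, 0, -0.015, 0, 0, 0],
    [0, 0, 0, 0, 0, 0, 0]
  ]
}}

```text
clock: 39.6
position: [0.4807, 0.3413, 0.2326]
eef_rot: [0.679, 0.734, 0.002, -0.0]
contact_force: [-0.6, -0.5, -0.4]
gripper_width: 0.996
finger_force: 0.0
```

Run:
```python
from h import *
s,im,d=snap('wrist'); P=wcloud(d,s)
print(region(P,d,[.43,.53,.28,.4],(.092,.112)))
s,im,d=snap('scene','sc6'); find('scene',['spring_a_cap','spring_a','catch_tab'])
plan([.6475,-.1203,.2],94.5)
```

```text
(1634, [0.4776, 0.3401, 0.1022], 'mid', [0.4776, 0.3389, 0.0985], 'rect', np.float64(2.1))
scene spring_a_cap [([0.526, -0.323, 0.104], 0.58)]
scene spring_a [([0.522, -0.317, 0.002], 0.96), ([0.48, 0.336, 0.002], 0.8)]
scene catch_tab [([0.653, -0.122, 0.1], 0.76), ([0.703, 0.273, 0.001], 0.53)]
yaw 4.48 tilt [-0.0015 -0.0018] pos [0.4793 0.3402 0.2288] rz -90.02 shift [-0.1315 -0.4722  0.0298]
```

View pics/sc6.png

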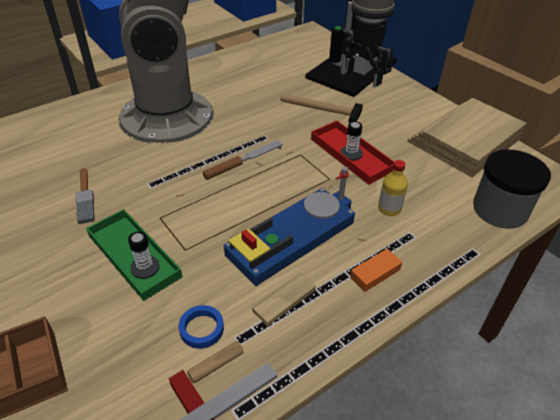

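Both springs stand in their trays, at pixels (353,140) in the red one and (143,255) in the green one. Next I'll close the catch.

Emit:
{"name": "drive_tool", "arguments": {
  "steps": [
    [0, 0, 0, 0, 0, 0, -8.18],
    [0, 0, 0, 0, 0, 0, -8.18],
    [0, 0, 0, 0, 0, 0, -8.18],
    [0, 0, 0, 0, 0, 0, -8.18],
    [0, 0, 0, 0, 0, 0, -8.18],
    [0, 0, 0, 0, 0, 0, -8.18],
    [0, 0, 0, 0, 0, 0, -8.18],
    [0, 0, 0, 0, 0, 0, -8.18],
    [0, 0, 0, 0, 0, 0, -8.18],
    [0, 0, 0, 0, 0, 0, -8.18],
    [0, 0, 0, 0, 0, 0, -8.2],
    [0, 0, 0, 0, 0, 0, 0]
  ]
}}

```text
clock: 41.05
position: [0.4796, 0.3401, 0.2292]
eef_rot: [-0.04, 0.999, -0.001, -0.001]
contact_force: [-0.1, 0.1, -0.5]
gripper_width: 1.001
finger_force: 0.0
```

Emit:
{"name": "drive_tool", "arguments": {
  "steps": [
    [0, -0.012, -0.0429, 0, 0, 0, 0],
    [0, -0.012, -0.0429, 0, 0, 0, 0],
    [0, -0.012, -0.0429, 0, 0, 0, 0],
    [0, -0.012, -0.0429, 0, 0, 0, 0],
    [0, -0.012, -0.0429, 0, 0, 0, 0],
    [0, -0.012, -0.0429, 0, 0, 0, 0],
    [0, -0.012, -0.0429, 0, 0, 0, 0],
    [0, -0.012, -0.0429, 0, 0, 0, 0],
    [0, -0.012, -0.0429, 0, 0, 0, 0],
    [0, -0.012, -0.0429, 0, 0, 0, 0],
    [0, -0.0115, -0.0432, 0, 0, 0, 0],
    [0, 0, 0, 0.03, 0, 0, 0],
    [0, 0, 0, 0, 0, 0, 0],
    [0, 0, 0, 0, 0, 0, 0],
    [0, 0, 0, 0, 0, 0, 0]
  ]
}}

```text
clock: 42.55
position: [0.6481, -0.1187, 0.2011]
eef_rot: [-0.039, 0.999, 0.0, 0.0]
contact_force: [0.2, -0.8, -0.4]
gripper_width: 0.998
finger_force: 0.0
```

Run:
```python
from h import *
s,im,d=snap('wrist'); P=wcloud(d,s)
print(region(P,d,[.6,.7,-.18,-.02],(.093,.11)))
plan([.6475,-.1203,.081],94.5)
```

```text
(872, [0.6461, -0.1211, 0.0968], 'mid', [0.6469, -0.1209, 0.096], 'rect', np.float64(4.3))
yaw 94.5 tilt [0.0011 0.0003] pos [ 0.6482 -0.1188  0.2014] rz 0.0 shift [ 0.001  -0.0015  0.1204]
```

Emit:
{"name": "drive_tool", "arguments": {
  "steps": [
    [0, 0, -0.002, 0.04, 0, 0, 0],
    [0, 0, 0, 0.04, 0, 0, 0],
    [0, 0, 0, 0.025, 0, 0, 0],
    [0, 0, 0, 0.014, 0, 0, 0],
    [255, 0, 0, 0, 0, 0, 0],
    [255, 0, 0, 0, 0, 0, 0],
    [255, 0, 0, 0, 0, 0, 0],
    [255, 0, 0, 0, 0, 0, 0],
    [255, 0, 0, 0, 0, 0, 0],
    [255, 0, 0, 0, 0, 0, 0],
    [255, 0, 0, 0, 0, 0, 0],
    [255, 0, 0, 0, 0, 0, 0],
    [255, 0, 0, 0, 0, 0, 0],
    [255, 0, 0, 0, 0, 0, 0],
    [255, 0, 0, 0, 0, 0, 0]
  ],
  "newtons": 30
}}

```text
clock: 44.1
position: [0.6484, -0.121, 0.0824]
eef_rot: [-0.039, 0.999, 0.001, 0.001]
contact_force: [-3.5, 5.1, 10.3]
gripper_width: 0.16
finger_force: 33.5
```

Emit:
{"name": "drive_tool", "arguments": {
  "steps": [
    [255, 0, 0.004, 0, 0, 0, 0],
    [255, 0, 0.008, 0, 0, 0, 0],
    [255, 0, 0.01, 0, 0, 0, 0],
    [255, 0, 0.01, 0, 0, 0, 0],
    [255, 0, 0.01, 0, 0, 0, 0],
    [255, 0, 0.01, 0, 0, 0, 0],
    [255, 0, 0.007, 0, 0, 0, 0],
    [255, 0, 0.003, 0, 0, 0, 0],
    [255, 0, 0, 0, 0, 0, 0],
    [255, 0, 0, 0, 0, 0, 0]
  ]
}}

```text
clock: 45.1
position: [0.6441, -0.0595, 0.0825]
eef_rot: [-0.039, 0.999, 0.0, 0.001]
contact_force: [1.0, 1.9, 8.3]
gripper_width: 0.154
finger_force: 33.2
```

Emit:
{"name": "drive_tool", "arguments": {
  "steps": [
    [255, 0, 0.003, 0, 0, 0, 0],
    [255, 0, 0.002, 0, 0, 0, 0],
    [255, 0, 0, 0, 0, 0, 0],
    [255, 0, -0.003, 0, 0, 0, 0],
    [0, 0, 0, 0, 0, 0, 0],
    [0, 0, 0, 0, 0, 0, 0],
    [0, 0, 0, 0, 0, 0, 0],
    [0, 0, 0, 0, 0, 0, 0],
    [0, 0, 0, 0, 0, 0, 0],
    [0, 0, 0, 0, 0, 0, 0],
    [0, 0, 0, 0, 0, 0, 0],
    [0, 0, 0, -0.03, 0, 0, 0],
    [0, 0, 0, -0.04, 0, 0, 0],
    [0, 0, 0, -0.05, 0, 0, 0],
    [0, 0, 0, -0.03, 0, 0, 0],
    [0, 0, 0, 0, 0, 0, 0],
    [0, 0, 0, 0, 0, 0, 0]
  ]
}}

```text
clock: 46.8
position: [0.6431, -0.058, 0.2319]
eef_rot: [-0.039, 0.999, 0.0, 0.001]
contact_force: [-0.6, -0.4, -0.3]
gripper_width: 1.004
finger_force: 0.0
```

Run:
```python
from h import *
s,im,d=snap('wrist'); P=wcloud(d,s)
print(region(P,d,[.6,.7,-.18,-.02],(.093,.11)),s['position'],s['contact_force'],s['gripper_width'])
s,im,d=snap('scene','sc7'); find('scene',['spring_a','catch_tab','glue','tape','offcut'])
```

```text
(704, [0.6418, -0.0587, 0.0968], 'mid', [0.6424, -0.0585, 0.0962], 'rect', np.float64(4.1)) [ 0.64311299 -0.05803711  0.23193938] [-0.61015562 -0.36365356 -0.26626264] 1.0041388311862813
scene spring_a [([0.526, -0.319, -0.001], 0.74), ([0.479, 0.332, -0.001], 0.6)]
scene catch_tab [([0.647, -0.061, 0.101], 0.68)]
scene glue [([0.704, 0.272, 0.002], 0.71), ([0.48, 0.34, -0.001], 0.54)]
scene tape [([0.739, -0.298, 0.002], 0.72)]
scene offcut []
```

View pics/sc7.png

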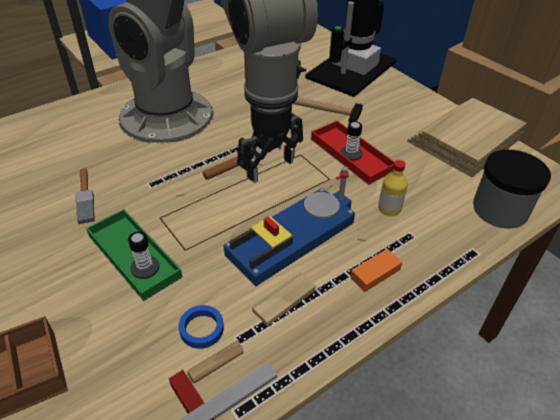

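The catch is back over the button at pixels (270,232), both springs stand in their trays and the gripper is clear of everything. I'm handing the job in.

```bash
python3 -c "
from bench import ctrl
print(ctrl.job_done())"
```

```text
the job is handed in; nothing more can be done
None
```

I tested both springs on the bench: the sound one stands in the green tray, the weak one in the red tray, the catch is closed over the pressed button, and the job is handed in (no verdict was returned).

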